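# Unscrew the tight cap of a square reagent jar braced in a bottle block

## Robot

A 7-joint arm with a two-finger parallel gripper is mounted at the origin on the work surface. World frame = base frame: x ahead of the robot, y to its left, z up, the work surface at z = 0. Lengths are in m, angles in rad, forces in N, time in s.
With the tool pointing down it reaches from about 0.35 to 0.9 m from the base axis. Payload 19.9 kg.
Tool frame: the origin (TCP) lies on the centre line of the jaws, within the pads' length; the fingertips stand 25 mm ahead of it and the grasp point (between the pads) lies 6 mm ahead of it (bot.tcp_to_tips is the z of the fingertips in the tool frame, in m); z points along the fingers, y is the line along which they close (so a half turn about z gives the same grasp; the last joint's range is limited). The gripper opens to 94 mm and grips with 3 to 60 N. Pads are 16 mm wide; open, the fingers measure 119 mm over their backs; the gripper's body (75 mm by 177 mm) begins 78 mm behind the grasp point.
Start: joints at [1.071, 0.417, -0.01, 1.614, 0.005, 1.111, -0.053], TCP at [0.277, -0.56, 0.23] pointing down, gripper open.
Joint ranges: [-2.81, 2.81], [-0.39, 2.02], [-1.27, 1.25], [0.06, 2.57], [-1.19, 4.33], [0.19, 2], [-2.82, 2.82]. Speed limits (rad/s): [1.89, 1.89, 2.39, 2.39, 3.01, 3.01, 3.01].

## Interface

Orientations are given as a rotation vector (axis times angle).
In Python, from bench import bot gives the robot as it stands.
- The arm moves only by the shell command python3 -m crank 'ROWS' [OPENING] [FORCE]. ROWS is a JSON object of lists of equal length, an entry for each row: "translation": the shift along the world's x, y, z in m, a list of three; "twist": the turn about the world's z in rad. A call has 1 to 20 rows; each row is the pose to reach, as a shift and turn from the pose commanded when the call began; what a row does not reach only later rows make up. A row lasts 1/12 s, in which the tool goes at most 41.7 mm and 7.16 degrees, less where a joint would pass 70% of its speed; a pose out of reach is approached as far as the arm can. A call with a gripper value outside its range is refused whole. OPENING is the closure in counts, from 0 (fully open) to 255 (shut), set as the call begins (- or left out, the last holds). The fingers move at their own pace and stop on an object; FORCE is the grip in N (left out, the last holds). Time passes only in rows, so rows that repeat a pose let the fingers close. It gives the time, the measured TCP pose, the force, the opening and the grip force at its end, in the units of the state.
- bot.get_state(): the state, without advancing time (a new reading comes with each control period).
- bot.get_image(name): name is "scene" or "top" or "wrist"; returns a dict with "frame" (420x560x3 uint8, red, green, blue), "fx", "fy", "cx", "cy" (pixels), "R" (3x3) and "t" (3): a world point X has camera coordinates R X + t. Camera axes: x right, y down, z forward; pixel columns grow to the right and rows downward; lengths in m; the calibration is good to about 2 mm. A picture is of the moment at which its call begins. There is no depth.
- bot.sign_off(): hands the job in; it is judged then, once.
The state is a dict: "time": time; "joint_positions": joint angles; "joint_velocities": joint speeds; "joint_torque": joint torques, N m; "eef_pos": TCP position; "ee_rot": TCP orientation; "force": force on the tool from outside, world axes, zero at the start; "moment": the same for the moment, N m; "gripper_width": opening from 0.0 (shut) to 1.0 (fully open); "grip_force": force on a finger pad.
Only numpy, scipy, OpenCV 4.12 (cv2) and the standard library are available. Lean on these libraries where they do the work, as an engineer would, in place of code of your own. Each camera call takes 0.05 s, during which the arm holds its last target. There are 200 camera calls.

## Task

Stand the square amber jar upright in the free pocket of the bottle block (the one with the rubber pad at the bottom), gently and all the way down, so that the pocket keeps it from turning. Then unscrew its tight cap counterclockwise until the thread lets go, without pulling the jar up, and finish while still holding the cap in the gripper, level and centred about a finger's breadth above the open mouth. Leave the other jars, the bottle and the pen beaker alone.

Things in the scene. Friction and masses are not known exactly. Their poses are not given: they have to be found in the camera images.
- jar: Square wide-mouth amber jar, 0.5 to 0.75 kg, loose, upright on the bench, black cap screwed on tight. Body 64 x 64 mm up to 77 mm height (flat sides: grip it at 45 to 75 mm height), shoulder to 84 mm, round neck 42 mm in diameter (48 over the threads), rim at 108 mm; 111 mm tall with cap. Origin: centre of the underside; z up; x and y square to the flat sides.
- cap: Black ribbed screw cap, 56 mm outside diameter, 25 mm high, 40 g, a separate loose body. Origin: centre of the lower edge of its skirt; z up through its top. Screwed tight, its origin is 86 mm above the jar's, its top at 111 mm, its lower edge 9 mm above the top of the jar's square body, which is wider than the cap.
- block: Grey plastic bottle block screwed to the bench, fixed, 86 x 246 x 34 mm, with a row of three square pockets along its y axis, 80 mm apart (the middle one at its centre). Each is 68 x 68 mm and 28 mm deep (floor 6 mm above the bench) with a 3.5 mm bevel round its mouth. Origin: centre of the underside; x across the row, y along the row.
- pad: Black rubber pad, 64 x 64 x 3 mm, fixed on the floor of the one free pocket, any of the three. Origin: centre of its underside, 6 mm above the bench, the pocket's centre; axes parallel to the block's. The seated jar's origin is 3 mm above it. Small jars stand in the other pockets, so fingers holding the jar's body have room beside it only across the row (along the block's x).
- stub_jar: Bystander: short round amber jar with black lid, 56 mm diameter, 64 mm tall, standing in another pocket of the block. Origin: centre of the underside.
- stoppered_bottle: Bystander: small clear glass bottle with brown rubber stopper, 52 mm diameter, 70 mm tall, standing in another pocket of the block. Origin: centre of the underside.
- white_bottle: Bystander: white plastic bottle with a screw top, 68 mm diameter, 167 mm tall, standing on the bench. Origin: centre of the underside.
- pen_beaker: Bystander: glass beaker with pens, 72 mm diameter, 95 mm tall (pens to 155 mm), standing on the bench. Origin: centre of the underside.
- cap_grip (a point): Point on the cap's axis 16 mm above its lower edge, the height to grip. Right-hand quick thread: counterclockwise from above it is stiff for the first 0.3 rad (0.2 to 0.4 N m; a jar merely standing would turn with it), then climbs 3.2 mm per rad (2 mm play) and lets go 2.9 rad from tight, 6 to 9 mm up; then it lifts straight off. Let go of part way, it stays and can be gripped again.
- jar_rim (a point): Centre of the jar's mouth at the rim, on the jar's axis 108 mm above its underside, inside the cap until that is off. The held cap's lower edge belongs about 10 to 25 mm above this point. The seated jar can turn 0.06 rad either way in its pocket, so count the cap's turn against the jar.
There are look-alikes about, which are no part of the job. Several things have the shape of the cap; the one meant has the colours described above.

How it is judged:
By the outcome, as a careful person would: the job done as asked, in the order asked, and still so for the second after the job is handed in, while the arm keeps its last pose, push and grip.
It also fails if it takes over 70 s, if anything falls off the work surface, if the arm or the gripper's body presses on something with over 40 N, if the wrist force passes 120 N, or if a joint passes its speed limit or range.

## Working session

There is one attempt and no reset: what is moved stays moved. The work goes in short steps, Python scripts to look and compute and a shell command to move; the robot and the scene stay as the last step left them, time stands still between calls to the robot, and variables do not carry over. Pictures are saved under pics/ and viewed, at most 11 in all, crops included, and the job is handed in when it is done.

```bash
mkdir -p pics; ls; cat > h.py <<'E'
import numpy as np, cv2
from bench import bot
def grab(n,f):
    im=bot.get_image(n); cv2.imwrite(f'pics/{f}.png',im['frame'][:,:,::-1]); np.savez(f'pics/{f}.npz',**im); return im
def load(f): return dict(np.load(f'pics/{f}.npz'))
def ray(im,u,v,z):
    d=np.array([(u-im['cx'])/im['fx'],(v-im['cy'])/im['fy'],1.]); R=im['R'];c=-R.T@im['t'];w=R.T@d
    return c+w*(z-c[2])/w[2]
def proj(im,X):
    p=im['R']@np.array(X)+im['t']; return im['fx']*p[0]/p[2]+im['cx'],im['fy']*p[1]/p[2]+im['cy']
E
python3 - <<'E'
from h import *
for n in('scene','top'): im=grab(n,n+'0'); print(n,-im['R'].T@im['t'],im['fx'])
a=[cv2.imread(f'pics/{n}0.png') for n in('scene','top')]
print(bot.get_state(),bot.tcp_to_tips)
E
```

```text
pics
scene [ 0.97252765 -0.26294925  0.8817088 ] 413.4782848718049
top [0.31091933 0.00840337 1.36557889] 498.9800430211136
{'time': 0.1, 'joint_positions': array([ 1.07046444,  0.41790916, -0.01030211,  1.61406248,  0.00468829,
        1.11070558, -0.05298058]), 'joint_velocities': array([ 0.00044937, -0.00011913, -0.00036939, -0.00217985, -0.00137428,
       -0.00086773, -0.00124014]), 'joint_torque': array([ 1.92750485e-03, -8.52576542e+01,  6.40067775e-01, -4.26691818e+01,
       -4.90193255e-02,  1.66261982e-02,  7.14880980e-05]), 'eef_pos': array([ 0.27667999, -0.56009889,  0.22991268]), 'ee_rot': array([-3.05828629e+00, -7.14227686e-01,  4.90468465e-04]), 'force': array([ 0.17500413, -0.62375268,  0.10523061]), 'moment': array([ 0.02680102,  0.01126252, -0.0143113 ]), 'grip_force': 0.0, 'gripper_width': 1.0025511272623202} 0.025
```

View pics/top0.png

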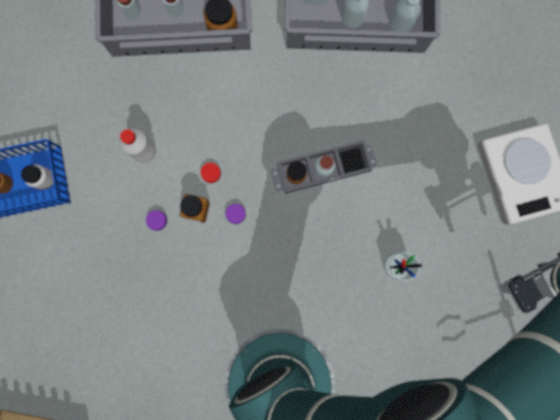

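View pics/scene0.png

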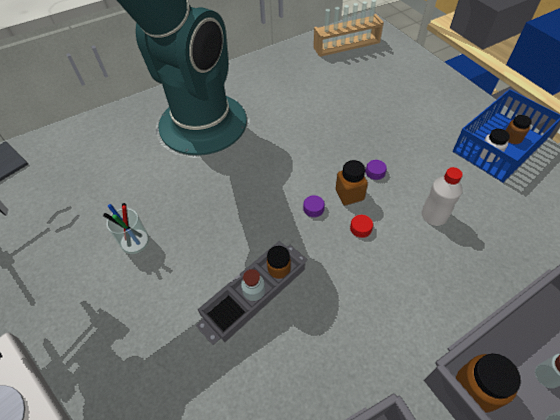

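Top view: the square amber jar with black cap is at (194,208). Look-alikes:
- stub jar (297,172)
- amber jar in the crate (220,12)
- amber jar in the basket (5,183)
- loose purple caps (156,220) and (235,213), and a red cap (211,172)
- white bottle's red top (129,137)

By the description I choose (194,208). The free pocket with the pad is at (352,159).

```bash
python3 - <<'E'
from h import *
im=load('top0'); f=im['frame']; hsv=cv2.cvtColor(f,cv2.COLOR_RGB2HSV)
def big(m,x0,y0,x1,y1):
    z=np.zeros(m.shape,np.uint8); z[y0:y1,x0:x1]=m[y0:y1,x0:x1]
    c=max(cv2.findContours(z*255,cv2.RETR_EXTERNAL,cv2.CHAIN_APPROX_NONE)[0],key=cv2.contourArea); return c
V=hsv[...,2]; S=hsv[...,1]
dark=(V<50).astype(np.uint8)
amber=((S>120)&(hsv[...,0]<25)).astype(np.uint8)|dark
def rep(n,c,z):
    r=cv2.minAreaRect(c); b=cv2.boxPoints(r); P=np.array([ray(im,*p,z)[:2] for p in b]); C=ray(im,*r[0],z)
    e=P[1]-P[0]; e2=P[2]-P[1]
    print(n,r,C.round(4),np.degrees(np.arctan2(e[1],e[0])),np.linalg.norm(e),np.linalg.norm(e2))
rep('cap',big(dark,175,185,215,230),.111)
rep('body',big(amber,170,185,215,230),.077)
rep('pad',big(dark,338,140,372,176),.009)
grey=((abs(f[...,0].astype(int)-f[...,2])<30)&(V<125)).astype(np.uint8)
a=f[130:200,265:385,::-1]; b=f[175:245,140:260,::-1]
o=np.vstack([cv2.resize(x,None,fx=4,fy=4,interpolation=cv2.INTER_CUBIC) for x in(a,b)]); cv2.imwrite('pics/crop0.png',o)
E
```

```text
cap ((191.0, 205.5), (19.0, 18.0), 90.0) [0.4678 0.2173 0.111 ] -90.94298965168625 0.04562010793113255 0.04845508132747087
body ((193.86471557617188, 207.35882568359375), (25.489330291748047, 22.669235229492188), 12.52880859375) [0.467  0.2155 0.077 ] -12.11587097305419 0.05908938744664247 0.0666598076738798
pad ((351.9461364746094, 159.46922302246094), (21.22480010986328, 20.873977661132812), 74.74488067626953) [ 0.6017 -0.211   0.009 ] -75.43336618341685 0.058442111695505394 0.05967014579400445
```

View pics/crop0.png

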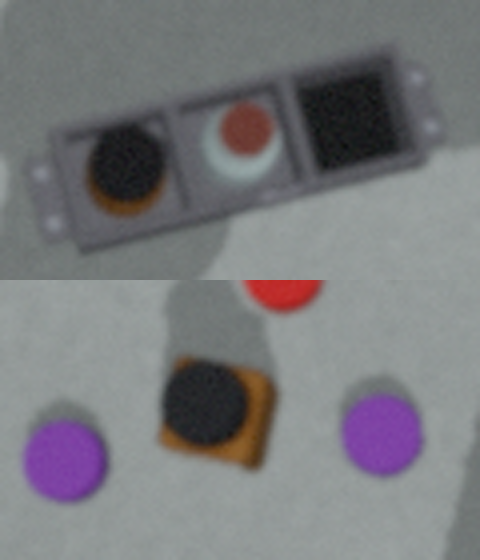

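The crop confirms the choice: a square amber body with a black ribbed cap at about (191,205). The pad pocket is at the right end of the block, with row yaw about 14.6°. Now I move above the jar, with tool y set to about -12°.

```bash
python3 -m crank '{"translation":[[0.005,0.01,0.01],[0.015,0.03,0.03],[0.025,0.065,0.045],[0.035,0.105,0.05],[0.045,0.145,0.05],[0.055,0.185,0.05],[0.065,0.225,0.05],[0.075,0.265,0.05],[0.085,0.305,0.05],[0.095,0.345,0.05],[0.105,0.385,0.05],[0.115,0.425,0.05],[0.125,0.465,0.05],[0.135,0.505,0.05],[0.145,0.545,0.05],[0.155,0.585,0.05],[0.165,0.625,0.05],[0.175,0.665,0.05],[0.180,0.700,0.05],[0.185,0.725,0.05]],"twist":[0.02,0.06,0.1,0.15,0.2,0.25,0.3,0.35,0.4,0.45,0.5,0.55,0.6,0.65,0.7,0.75,0.8,0.85,0.88,0.9]}' 0 && python3 -m crank '{"translation":[[0.003,0.025,0],[0.005,0.045,0],[0.005,0.05,0],[0.005,0.05,0],[0.005,0.05,0]],"twist":[0,0,0,0,0]}'
python3 - <<'E'
from h import *
im=grab('wrist','w1'); s=bot.get_state(); print(s['eef_pos'],s['ee_rot'],s['joint_positions'],s['force'],-im['R'].T@im['t'])
E
```

```text
time: 1.77
eef_pos: [0.461, 0.1684, 0.2811]
ee_rot: [2.438, 1.98, 0.001]
force: [0.7, -0.1, -0.3]
gripper_width: 0.999
grip_force: 0.0
time: 2.18
eef_pos: [0.4664, 0.2143, 0.2806]
ee_rot: [2.443, 1.975, -0.001]
force: [0.8, -0.6, 0.1]
gripper_width: 0.998
grip_force: 0.0
[0.46661074 0.21378466 0.28056799] [ 2.44373130e+00  1.97315355e+00 -7.28614547e-04] [ 0.15441066  0.23465079 -0.74532302  1.80799266  0.17325317  1.16558817
 -0.85830417] [0.78117423 0.7983031  0.05095812] [0.48371633 0.29164462 0.43399508]
```

View pics/w1.png

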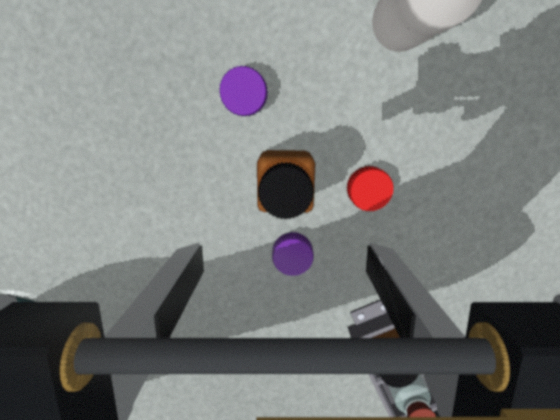

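The wrist view shows the jar at about (286,190), square to the closing axis, with the red cap at (371,188) clear of the finger path. Next I measure it.

```bash
python3 - <<'E'
from h import *
im=load('w1'); f=im['frame']; hsv=cv2.cvtColor(f,cv2.COLOR_RGB2HSV); V,S,H=hsv[...,2],hsv[...,1],hsv[...,0]
w=np.zeros(V.shape,bool); w[140:225,245:330]=1
am=w&(S>110)&(H<25)&(V>40); dk=w&(V<50)
pts=lambda m: np.argwhere(m)[:,::-1].astype(np.float32)
(c,r)=cv2.minEnclosingCircle(pts(dk)); print('cap',c,r,ray(im,*c,.111), r/im['fx'])
q=pts(am); print('amber ext',q.min(0),q.max(0))
rr=cv2.minAreaRect(np.vstack([q])); print(rr)
for v in range(150,186,4):
    x=np.where(am[v])[0]; print(v,x.min(),x.max(), end='; ')
for z in(.077,):
    u0,u1=q[:,0].min(),q[:,0].max()+1
    a,b=ray(im,u0,170,z),ray(im,u1,170,z); print(a,b,np.linalg.norm(a-b),np.degrees(np.arctan2(*(b-a)[1::-1])), (a+b)/2)
s=bot.get_state(); from scipy.spatial.transform import Rotation as Ro
R=Ro.from_rotvec(s['ee_rot']).as_matrix(); print(R.round(3))
E
```

```text
cap (285.5331115722656, 190.00315856933594) 27.381113052368164 [0.46992149 0.22168627 0.111     ] 0.08118341301869651
amber ext [258. 151.] [314. 211.]
((286.0, 181.0), (60.0, 56.0), 90.0)Traceback (most recent call last):
  File "<stdin>", line 10, in <module>
    return umr_minimum(a, axis, None, out, keepdims, initial, where)
ValueError: zero-size array to reduction operation minimum which has no identity
```

```bash
python3 - <<'E'
from h import *
from scipy.spatial.transform import Rotation as Ro
im=load('w1'); print(im['R'].round(2))
a,b=ray(im,258,180,.077),ray(im,315,180,.077); print((a+b)/2,np.linalg.norm(a-b),np.degrees(np.arctan2(b[1]-a[1],b[0]-a[0])))
for X in ([.4699,.2217,.111],[.468,.2173,.111]): print(proj(im,X),proj(load('top0'),X))
f=im['frame'];V=f.max(2).astype(int); 
for v in (155,165,175): print(v,[tuple(f[v,u]) for u in (255,257,259,313,315,317)])
for v in(147,149,151,153,209,211,213): print(v,tuple(f[v,262]),tuple(f[v,310]))
s=bot.get_state();R=Ro.from_rotvec(s['ee_rot']).as_matrix(); print(np.degrees(np.arctan2(R[1,1],R[0,1])))
g=load('scene0')['frame']; m=np.zeros(g.shape[:2],np.uint8); m[155:182,335:372]=(g[155:182,335:372].max(2)<50)
q=np.argwhere(m)[:,::-1].astype(np.float32); print(q.min(0),q.max(0)); print(proj(load('scene0'),[.4699,.2217,.111]),proj(load('scene0'),[.4699,.2217,.086]))
E
```

```text
[[ 0.98 -0.21  0.  ]
 [-0.2  -0.94  0.27]
 [-0.06 -0.27 -0.96]]
[0.47178127 0.2248347  0.077     ] 0.061169881496603344 -12.139418184867125
(np.float64(285.50871009835384), np.float64(189.99426125675376)) (np.float64(189.25903555541709), np.float64(204.6934446759641))
(np.float64(284.55546996551624), np.float64(194.67361218664777)) (np.float64(190.99624334471082), np.float64(205.4098419615365))
155 [(np.uint8(169), np.uint8(175), np.uint8(172)), (np.uint8(173), np.uint8(178), np.uint8(174)), (np.uint8(141), np.uint8(142), np.uint8(135)), (np.uint8(112), np.uint8(114), np.uint8(112)), (np.uint8(117), np.uint8(123), np.uint8(119)), (np.uint8(118), np.uint8(123), np.uint8(121))]
165 [(np.uint8(158), np.uint8(160), np.uint8(154)), (np.uint8(123), np.uint8(94), np.uint8(72)), (np.uint8(128), np.uint8(78), np.uint8(39)), (np.uint8(98), np.uint8(60), np.uint8(34)), (np.uint8(95), np.uint8(86), np.uint8(76)), (np.uint8(120), np.uint8(124), np.uint8(121))]
175 [(np.uint8(159), np.uint8(161), np.uint8(156)), (np.uint8(122), np.uint8(93), np.uint8(71)), (np.uint8(125), np.uint8(75), np.uint8(37
[... 274 characters left out ...]
.uint8(169)) (np.uint8(118), np.uint8(122), np.uint8(121))
151 (np.uint8(133), np.uint8(131), np.uint8(124)) (np.uint8(116), np.uint8(119), np.uint8(114))
153 (np.uint8(85), np.uint8(71), np.uint8(58)) (np.uint8(92), np.uint8(87), np.uint8(80))
209 (np.uint8(134), np.uint8(86), np.uint8(47)) (np.uint8(122), np.uint8(82), np.uint8(51))
211 (np.uint8(143), np.uint8(121), np.uint8(104)) (np.uint8(145), np.uint8(133), np.uint8(123))
213 (np.uint8(169), np.uint8(173), np.uint8(169)) (np.uint8(169), np.uint8(174), np.uint8(171))
-12.162771348935221
[342. 160.] [364. 181.]
(np.float64(354.9903853854181), np.float64(166.58555906744348)) (np.float64(353.8321914495298), np.float64(173.20452973094524))
```

```bash
python3 -m crank '{"translation":[[0.0025,0.0055,-0.01],[0.0025,0.0055,-0.035],[0.0025,0.0055,-0.065],[0.0025,0.0055,-0.095],[0.0025,0.0055,-0.125],[0.0025,0.0055,-0.15],[0.0025,0.0055,-0.17],[0.0025,0.0055,-0.185],[0.0025,0.0055,-0.2],[0.0025,0.0055,-0.21],[0.0025,0.0055,-0.2165],[0.0025,0.0055,-0.2165],[0.0025,0.0055,-0.2165]],"twist":[0,0,0,0,0,0,0,0,0,0,0,0,0]}' 0 && python3 -m crank '{"translation":[[0,0,0],[0,0,0],[0,0,0],[0,0,0],[0,0,0],[0,0,0],[0,0,0],[0,0,0],[0,0,0],[0,0,0],[0,0,0],[0,0,0]],"twist":[0,0,0,0,0,0,0,0,0,0,0,0]}' 255 30
python3 - <<'E'
from h import *
grab('wrist','w2')
E
```

```text
time: 3.32
eef_pos: [0.4694, 0.2202, 0.0641]
ee_rot: [-2.444, -1.974, 0.0]
force: [0.0, 0.6, 0.4]
gripper_width: 1.001
grip_force: 0.0
time: 4.32
eef_pos: [0.4693, 0.2202, 0.0641]
ee_rot: [2.444, 1.974, -0.0]
force: [-1.9, -1.0, 6.6]
gripper_width: 0.678
grip_force: 30.0
```

View pics/w2.png

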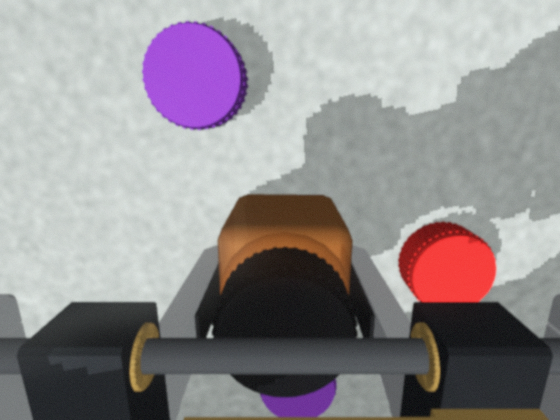

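Gripped flat: opening 63.7 mm, jar body edges at rows ~195 (base) and ~240 (top). I check how far off centre the jar sits along the pads, using the cap circle and the base edge.

```bash
python3 - <<'E'
from h import *
im=load('w2'); f=im['frame']; V=f.max(2)
print('rows at u=284',[(v,tuple(map(int,f[v,284]))) for v in list(range(190,202,2))+list(range(226,262,3))+list(range(386,402,2))])
a=np.radians(-12.16); n=np.array([-np.sin(a),np.cos(a)]); c0=np.array([.4693,.2202])
for d in(-.006,-.003,0,.003,.006):
    c=c0+d*n
    print(d,[round(proj(im,[*(c+n*o),z])[1],1) for o,z in((.032,0),(.032,.077),(.028,.086),(.028,.111),(-.028,.111))], proj(im,[*(c),.111])[0])
b=load('top0'); p=load('top0')['frame']
E
```

```text
rows at u=284 [(190, (151, 156, 151)), (192, (144, 148, 144)), (194, (112, 105, 94)), (196, (78, 53, 29)), (198, (77, 51, 28)), (200, (79, 53, 29)), (226, (98, 62, 33)), (229, (117, 77, 42)), (232, (122, 74, 38)), (235, (132, 77, 38)), (238, (144, 84, 40)), (241, (153, 90, 42)), (244, (160, 98, 48)), (247, (76, 46, 28)), (250, (30, 25, 23)), (253, (35, 28, 25)), (256, (37, 28, 23)), (259, (38, 32, 27)), (386, (32, 34, 34)), (388, (30, 31, 34)), (390, (33, 31, 34)), (392, (32, 32, 36)), (394, (29, 29, 31)), (396, (50, 39, 65)), (398, (98, 46, 140)), (400, (107, 49, 152))]
-0.006 [np.float64(197.7), np.float64(238.9), np.float64(255.4), np.float64(284.1), np.float64(411.8)] 282.4610364109268
-0.003 [np.float64(193.3), np.float64(232.5), np.float64(248.8), np.float64(276.3), np.float64(405.7)] 282.44427741469747
0 [np.float64(188.9), np.float64(226.1), np.float64(242.1), np.float64(268.4), np.float64(399.5)] 282.4272977414557
0.003 [np.float64(184.4), np.float64(219.6), np.float64(235.3), np.float64(260.4), np.float64(393.3)] 282.4100930036098
0.006 [np.float64(179.9), np.float64(213.0), np.float64(228.4), np.float64(252.3), np.float64(386.9)] 282.39265869647727
```

```bash
python3 -m crank '{"translation":[[0,0,0.003],[0,0,0.01],[0,0,0.025],[0,0,0.045],[0,0,0.07],[0,0,0.095],[0,0,0.12],[0,0,0.14],[0,0,0.155],[0,0,0.16],[0,0,0.16]],"twist":[0,0,0,0,0,0,0,0,0,0,0]}' && python3 -m crank '{"translation":[[0.001,-0.005,0],[0.005,-0.018,0],[0.012,-0.04,0],[0.02,-0.068,0],[0.03,-0.1,0],[0.04,-0.134,0],[0.05,-0.168,0],[0.06,-0.202,0],[0.07,-0.236,0],[0.08,-0.27,0],[0.09,-0.304,0],[0.1,-0.338,0],[0.11,-0.372,0],[0.12,-0.406,0],[0.13,-0.438,0],[0.139,-0.466,0],[0.147,-0.49,0],[0.152,-0.507,0],[0.155,-0.517,0],[0.155,-0.519,0]],"twist":[0,0.01,0.03,0.06,0.09,0.12,0.15,0.18,0.21,0.24,0.27,0.3,0.33,0.36,0.39,0.42,0.44,0.46,0.467,0.467]}' && python3 -m crank '{"translation":[[0,0,0],[0,0,0],[0,0,0]],"twist":[0,0,0]}'
python3 - <<'E'
from h import *
im=grab('wrist','w3'); s=bot.get_state(); print(s['eef_pos'],s['force'],s['moment'],s['joint_positions'])
E
```

```text
time: 5.28
eef_pos: [0.4695, 0.2202, 0.2249]
ee_rot: [2.443, 1.973, 0.002]
force: [0.1, 0.5, -5.7]
gripper_width: 0.679
grip_force: 30.0
time: 6.95
eef_pos: [0.6237, -0.3007, 0.2219]
ee_rot: [-1.922, -2.482, 0.001]
force: [-0.3, 0.9, -5.1]
gripper_width: 0.676
grip_force: 30.0
time: 7.2
eef_pos: [0.6243, -0.2973, 0.224]
ee_rot: [-1.919, -2.487, -0.0]
force: [0.1, 0.7, -4.9]
gripper_width: 0.68
grip_force: 30.0
[ 0.6243594  -0.29751932  0.22417182] [-0.45178606 -0.14088822 -5.13108797] [-0.02919215 -0.12364076 -0.00980577] [ 0.78045927  0.60860974 -0.58378565  1.41821691  0.34264099  1.21656761
  0.41700366]
```

View pics/w3.png

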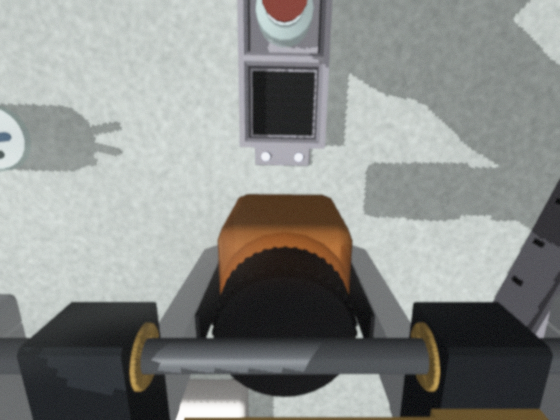

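The wrist view shows the pad pocket at about u 252–317, v 70–137, rim about 247–322. The row is vertical in the image, so the yaw matches.

```bash
python3 - <<'E'
from h import *
im=load('w3'); g=cv2.cvtColor(im['frame'],cv2.COLOR_RGB2GRAY).astype(int)
print('row',{u:int(g[90:120,u].mean()) for u in list(range(236,260,1))}); print({u:int(g[90:120,u].mean()) for u in range(310,332)})
print('col',{v:int(g[v,270:300].mean()) for v in list(range(48,76))});print({v:int(g[v,270:300].mean()) for v in range(132,156)})
for v in (85,125): 
  r=g[v-5:v+5].mean(0); print(v,'dark span',[u for u in range(245,325) if r[u]<55][::len([u for u in range(245,325) if r[u]<55])-1])
m=np.zeros(g.shape,np.uint8); m[60:145,245:325]=g[60:145,245:325]<55
c=max(cv2.findContours(m,cv2.RETR_EXTERNAL,cv2.CHAIN_APPROX_NONE)[0],key=cv2.contourArea); r=cv2.minAreaRect(c); print(r)
P=[ray(im,*p,.009)[:2] for p in cv2.boxPoints(r)]; print(np.array(P).round(4),ray(im,*r[0],.009)); e=np.diff(P,axis=0); print(np.degrees(np.arctan2(e[:,1],e[:,0])),np.hypot(*e.T))
E
```

```text
row {236: 205, 237: 202, 238: 195, 239: 184, 240: 177, 241: 176, 242: 174, 243: 165, 244: 145, 245: 120, 246: 106, 247: 98, 248: 83, 249: 71, 250: 81, 251: 95, 252: 80, 253: 49, 254: 30, 255: 26, 256: 26, 257: 26, 258: 26, 259: 26}
{310: 37, 311: 41, 312: 56, 313: 89, 314: 117, 315: 117, 316: 109, 317: 121, 318: 140, 319: 149, 320: 155, 321: 162, 322: 169, 323: 171, 324: 171, 325: 170, 326: 165, 327: 157, 328: 151, 329: 149, 330: 148, 331: 148}
col {48: 173, 49: 176, 50: 177, 51: 171, 52: 156, 53: 140, 54: 136, 55: 149, 56: 165, 57: 175, 58: 178, 59: 177, 60: 173, 61: 160, 62: 143, 63: 134, 64: 129, 65: 116, 66: 94, 67: 77, 68: 88, 69: 119, 70: 132, 71: 108, 72: 67, 73: 43, 74: 38, 75: 38}
{132: 37, 133: 43, 134: 72, 135: 111, 136: 128, 137: 114, 138: 104, 139: 115, 140: 127, 141: 137, 142: 152, 143: 167, 144: 173, 145: 174, 146: 174, 147: 174, 148: 175, 149: 174, 150: 174, 151: 174, 152: 175, 153: 178, 154: 180, 155: 183}
85 dark span [253, 312]
125 dark span [253, 311]
((282.5284118652344, 102.4368896484375), (60.153690338134766, 62.153358459472656), 1.0416265726089478)
[[ 0.5761 -0.2479]
 [ 0.5632 -0.1875]
 [ 0.6226 -0.173 ]
 [ 0.6385 -0.2327]] [ 0.59993223 -0.20956968  0.009     ]
[102.08278135  13.67995631 -75.13704936] [0.06173758 0.06118469 0.06178162]
```

```bash
python3 -m crank '{"translation":[[-0.001,0.004,0],[-0.004,0.014,0],[-0.008,0.03,0],[-0.0125,0.046,0],[-0.017,0.062,0],[-0.021,0.077,0],[-0.0235,0.087,0],[-0.0245,0.09,0],[-0.0245,0.09,-0.01],[-0.0245,0.09,-0.03],[-0.0245,0.09,-0.055],[-0.0245,0.09,-0.08],[-0.0245,0.09,-0.1],[-0.0245,0.09,-0.11],[-0.0245,0.09,-0.115],[-0.0245,0.09,-0.115],[-0.0245,0.09,-0.115]],"twist":[0,0,0,0,0,0,0,0,0,0,0,0,0,0,0,0,0]}'
python3 - <<'E'
from h import *
a=grab('wrist','w4')['frame']; b=grab('scene','s4')['frame']; t=grab('top','t4')['frame']
o=np.hstack([a[100:400,130:430],cv2.resize(b[210:360,150:350],(400,300),interpolation=cv2.INTER_CUBIC)]); cv2.imwrite('pics/v4.png',o[:,:,::-1])
s=bot.get_state(); print(s['eef_pos'],s['force'])
E
```

```text
time: 8.67
eef_pos: [0.6003, -0.2092, 0.1096]
ee_rot: [1.921, 2.485, 0.0]
force: [-0.2, 1.2, -4.8]
gripper_width: 0.678
grip_force: 30.0
[ 0.60037664 -0.20910945  0.11008065] [ 0.40567956 -0.60770427 -5.99296829]
```

View pics/v4.png

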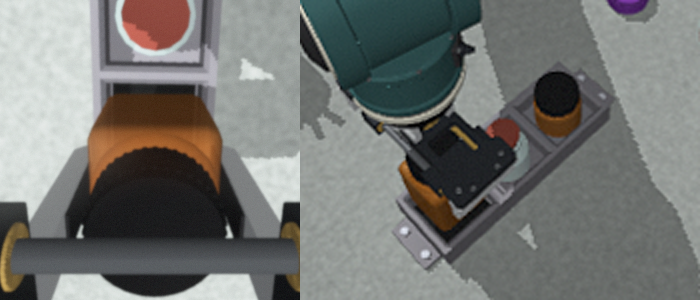

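The wrist crop shows the jar hovering over the pocket, with its base edge just inside the far rim. I measure that gap and the lateral gaps.

```bash
python3 - <<'E'
from h import *
im=load('w4'); f=im['frame']; g=cv2.cvtColor(f,cv2.COLOR_RGB2GRAY).astype(int)
print({v:tuple(f[v,265:300].mean(0).astype(int)) for v in range(160,202,2)})
for v in (186,192,205): print(v,[(u,int(g[v-1:v+2,u].mean())) for u in list(range(216,256,2))+list(range(306,346,2))])
a=np.radians(14.6); n=np.array([-np.sin(a),np.cos(a)]);e=np.array([np.cos(a),np.sin(a)]); T=np.array([.6004,-.2091])
for z in(.034,.046):
  for u,v in((282,164),(282,180),(282,195),(220,190),(344,190)):
    q=ray(im,u,v,z)[:2]-T; print(z,u,v,'e %.4f n %.4f'%(q@e,q@n))
E
python3 - <<'E'
import cv2
f=cv2.imread('pics/w4.png')[140:290,190:375]; cv2.imwrite('pics/w4c.png',cv2.resize(f,None,fx=4,fy=4,interpolation=cv2.INTER_NEAREST))
E
```

```text
{160: (np.int64(173), np.int64(171), np.int64(180)), 162: (np.int64(100), np.int64(99), np.int64(105)), 164: (np.int64(70), np.int64(69), np.int64(74)), 166: (np.int64(108), np.int64(107), np.int64(113)), 168: (np.int64(138), np.int64(138), np.int64(145)), 170: (np.int64(143), np.int64(142), np.int64(150)), 172: (np.int64(168), np.int64(166), np.int64(174)), 174: (np.int64(186), np.int64(184), np.int64(194)), 176: (np.int64(186), np.int64(184), np.int64(193)), 178: (np.int64(180), np.int64(179), np.int64(188)), 180: (np.int64(151), np.int64(150), np.int64(158)), 182: (np.int64(129), np.int64(128), np.int64(135)), 184: (np.int64(65), np.int64(65), np.int64(68)), 186: (np.int64(35), np.int64(36), np.int64(36)), 188: (np.int64(31), np.int64(32), np.int64(34)), 190: (np.int64(33), np.int64(34), np.int64(35)), 192: (np.int64(37), np.int64(36), np.int64(34)), 194: (np.int64(55), np.int64(38), np.int64(25)), 196: (np.int64(68), np.int64(41), np.int64(20)), 198: (np.int64(68), np.int64(41), np.int64(19)), 200: (np.int64(69), np.int64(42), np.int64(20))}
186 [(216, 219), (218, 220), (220, 220
[... 972 characters left out ...]
3), (230, 163), (232, 118), (234, 94), (236, 68), (238, 59), (240, 58), (242, 57), (244, 51), (246, 51), (248, 50), (250, 47), (252, 51), (254, 49), (306, 48), (308, 47), (310, 47), (312, 50), (314, 45), (316, 46), (318, 45), (320, 46), (322, 47), (324, 52), (326, 53), (328, 47), (330, 52), (332, 51), (334, 61), (336, 98), (338, 127), (340, 131), (342, 129), (344, 141)]
0.034 282 164 e -0.0011 n 0.0465
0.034 282 180 e -0.0012 n 0.0354
0.034 282 195 e -0.0012 n 0.0248
0.034 220 190 e -0.0442 n 0.0284
0.034 344 190 e 0.0419 n 0.0284
0.046 282 164 e -0.0011 n 0.0482
0.046 282 180 e -0.0011 n 0.0377
0.046 282 195 e -0.0011 n 0.0277
0.046 220 190 e -0.0419 n 0.0311
0.046 344 190 e 0.0397 n 0.0310
```

View pics/w4c.png

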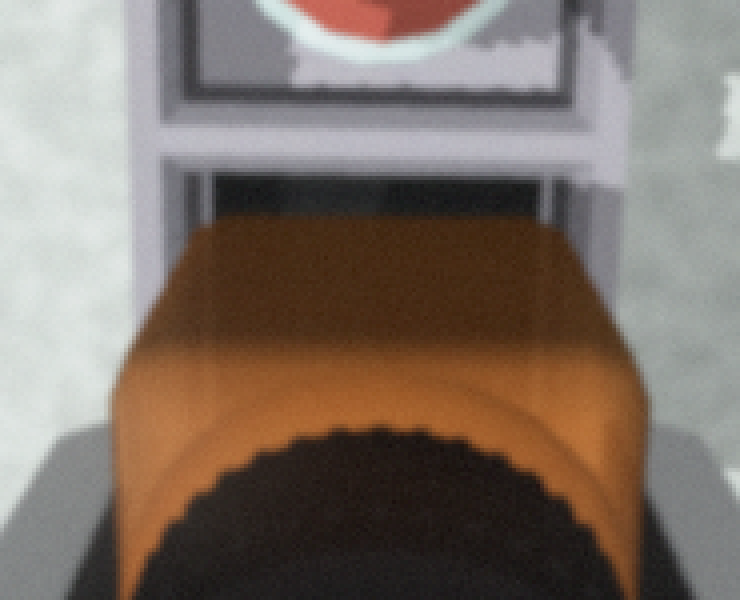

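Relative to the pocket, the jar sits about 2 mm low along the row and about 0.8 mm to the +x side. I correct both and lower it in steps.

```bash
python3 -m crank '{"translation":[[-0.0013,0.0017,0],[-0.0013,0.0017,0],[-0.0013,0.0017,-0.003],[-0.0013,0.0017,-0.006],[-0.0013,0.0017,-0.009],[-0.0013,0.0017,-0.012],[-0.0013,0.0017,-0.0135],[-0.0013,0.0017,-0.015],[-0.0013,0.0017,-0.0165],[-0.0013,0.0017,-0.018],[-0.0013,0.0017,-0.018]],"twist":[0,0,0,0,0,0,0,0,0,0,0]}'; python3 -c "
from bench import bot
s=bot.get_state(); print(s['eef_pos'],s['force'],s['moment'])"
```

```text
time: 9.73
eef_pos: [0.5986, -0.2077, 0.0907]
ee_rot: [1.921, 2.485, -0.001]
force: [2.2, -5.6, -6.7]
gripper_width: 0.682
grip_force: 30.0
[ 0.59857392 -0.20770805  0.09072921] [ 2.21450336 -5.55777922 -6.7272381 ] [-1.48693746 -0.71904865 -0.20218148]
```

```bash
python3 -m crank '{"translation":[[0.0002,-0.001,0],[0.0002,-0.001,0],[0.0002,-0.001,-0.002],[0.0002,-0.001,-0.004],[0.0002,-0.001,-0.006],[0.0002,-0.001,-0.008],[0.0002,-0.001,-0.008]],"twist":[0,0,0,0,0,0,0]}'; python3 -c "
from bench import bot
s=bot.get_state(); print(s['eef_pos'],s['force'],s['moment'])"
```

```text
time: 10.32
eef_pos: [0.5985, -0.208, 0.0824]
ee_rot: [-1.92, -2.485, 0.0]
force: [1.3, -1.3, -7.0]
gripper_width: 0.68
grip_force: 30.0
[ 0.59850752 -0.20802306  0.0823828 ] [ 1.34576614 -1.3387673  -7.02896923] [-0.3851444  -0.23320706 -0.00534246]
```

```bash
python3 -m crank '{"translation":[[0.0002,-0.0003,-0.001],[0.0002,-0.0003,-0.0025],[0.0002,-0.0003,-0.004],[0.0002,-0.0003,-0.0055],[0.0002,-0.0003,-0.0065],[0.0002,-0.0003,-0.0075],[0.0002,-0.0003,-0.008],[0.0002,-0.0003,-0.0085],[0.0002,-0.0003,-0.009],[0.0002,-0.0003,-0.009],[0.0002,-0.0003,-0.009]],"twist":[0,0,0,0,0,0,0,0,0,0,0]}'; python3 -c "
from bench import bot
s=bot.get_state(); print(s['eef_pos'],s['force'],s['moment'])"
```

```text
time: 11.23
eef_pos: [0.5989, -0.2085, 0.0739]
ee_rot: [1.921, 2.486, -0.0]
force: [0.4, 0.1, -5.1]
gripper_width: 0.681
grip_force: 30.0
[ 0.5988938  -0.20845234  0.07393801] [ 0.391733    0.10783357 -5.13489756] [-0.05866999 -0.1368057   0.01770313]
```

Nearly down, with clean forces. The last millimetre goes slowly.

```bash
python3 -m crank '{"translation":[[0,0,-0.0003],[0,0,-0.0006],[0,0,-0.0009],[0,0,-0.0012],[0,0,-0.0015],[0,0,-0.0015],[0,0,-0.0015]],"twist":[0,0,0,0,0,0,0]}'; python3 -c "
from bench import bot
s=bot.get_state(); print(s['eef_pos'],s['force'],s['moment'])"
```

```text
time: 11.82
eef_pos: [0.5989, -0.2083, 0.0733]
ee_rot: [1.921, 2.486, -0.001]
force: [-6.2, 1.7, 10.4]
gripper_width: 0.677
grip_force: 30.0
[ 0.5989469  -0.20834836  0.07326767] [-6.23874742  1.65762412 10.43818046] [ 0.15142712  1.55797319 -0.12491991]
```

Seated: upward reaction 10 N at z ≈ 0.073, as expected. I release, rise clear, and turn clockwise to have room for the unscrewing.

```bash
python3 -m crank '{"translation":[[0,0,0.0005],[0,0,0.0005],[0,0,0.0005],[0,0,0.0005],[0,0,0.0005],[0,0,0.0005],[0,0,0.01],[0,0,0.03],[0,0,0.06],[0,0,0.09],[0,0,0.115],[0,0,0.13],[0,0,0.137],[0,0,0.137],[0,0,0.137]],"twist":[0,0,0,0,0,0,0,0,0,0,0,0,0,0,0]}' 0 && python3 - <<'E'
from h import *
grab('wrist','w5')
E
python3 -m crank '{"translation":[[0,0,0],[0,0,0],[0,0,0],[0,0,0],[0,0,0],[0,0,0],[0,0,0],[0,0,0],[0,0,0],[0,0,0],[0,0,0],[0,0,0],[0,0,0],[0,0,0],[0,0,0],[0,0,0],[0,0,0],[0,0,0],[0,0,0],[0,0,0]],"twist":[-0.05,-0.15,-0.27,-0.39,-0.51,-0.63,-0.75,-0.87,-0.99,-1.11,-1.23,-1.35,-1.47,-1.59,-1.71,-1.81,-1.89,-1.94,-1.95,-1.95]}' && python3 - <<'E'
from h import *
grab('wrist','w6'); grab('scene','s6'); grab('top','t6'); s=bot.get_state(); print(s['joint_positions'],s['eef_pos'],s['ee_rot'],s['force'])
a=load('w5')['frame'];b=load('w6')['frame']; cv2.imwrite('pics/v6.png',cv2.resize(np.hstack([a,b])[:,:,::-1],(800,300),interpolation=cv2.INTER_AREA))
for n in('w5','w6'):
    im=load(n); V=im['frame'].max(2); m=(V<55).astype(np.uint8); 
    u,v=map(int,proj(im,[.5995,-.211,.12])); w=np.zeros_like(m); w[max(0,v-50):v+50,u-50:u+50]=m[max(0,v-50):v+50,u-50:u+50]
    c=max(cv2.findContours(w,cv2.RETR_EXTERNAL,cv2.CHAIN_APPROX_NONE)[0],key=cv2.contourArea); print(n,(u,v),cv2.boundingRect(c),cv2.minEnclosingCircle(c))
E
```

```text
time: 13.07
eef_pos: [0.5986, -0.2085, 0.209]
ee_rot: [-1.921, -2.486, 0.001]
force: [-1.3, -0.1, -0.4]
gripper_width: 1.001
grip_force: 0.0
time: 14.78
eef_pos: [0.5985, -0.2083, 0.2083]
ee_rot: [-3.135, 0.193, 0.003]
force: [-0.1, -0.7, -0.0]
gripper_width: 0.998
grip_force: 0.0
[ 0.44324676  0.46222023 -0.21221342  1.60513054  0.10615216  1.08633864
 -1.49036691] [ 0.59871623 -0.20840393  0.2089501 ] [-3.13537898e+00  1.92520417e-01  1.13714080e-03] [ 0.06772799 -0.80972282  0.13632014]
w5 (284, 226) (250, 184, 71, 71) ((284.9040832519531, 219.4636993408203), 36.14762878417969)
w6 (287, 223) (250, 182, 72, 70) ((284.7877502441406, 217.59800720214844), 36.239479064941406)
```

View pics/v6.png

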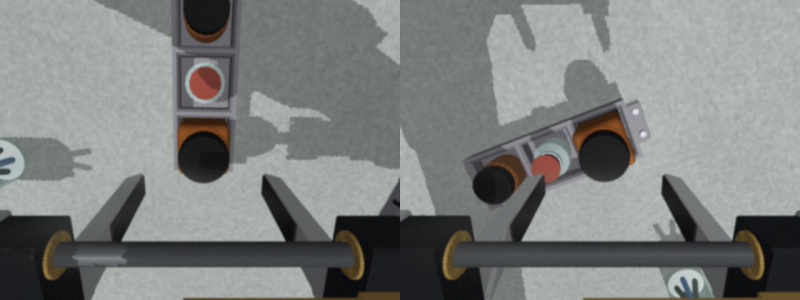

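The jar stands upright in the pocket (left crop cap ≈ (204,155), right ≈ (604,155)). The two yaws let me solve for the cap centre and the camera bias together.

```bash
python3 - <<'E'
from h import *
E=[ray(load('w5'),284.9,219.5,.12)[:2],ray(load('w6'),284.8,217.6,.12)[:2]]; print(E)
T=np.array([.5987,-.2084]); y=np.radians([14.6,14.6-111.7])
A=[];B=[]
for e,a in zip(E,y):
    A.append(np.hstack([np.eye(2),[[np.cos(a),-np.sin(a)],[np.sin(a),np.cos(a)]]])); B.append(e)
print(np.linalg.solve(np.vstack(A),np.hstack(B)))
E
```

```text
[array([ 0.59875327, -0.20554319]), array([ 0.60403049, -0.20954258])]
[ 6.00035436e-01 -2.09332721e-01 -2.85544092e-04  3.99035550e-03]
```

```bash
python3 -m crank '{"translation":[[0.0013,-0.0009,-0.005],[0.0013,-0.0009,-0.02],[0.0013,-0.0009,-0.04],[0.0013,-0.0009,-0.058],[0.0013,-0.0009,-0.07],[0.0013,-0.0009,-0.08],[0.0013,-0.0009,-0.087],[0.0013,-0.0009,-0.0905],[0.0013,-0.0009,-0.0905],[0.0013,-0.0009,-0.0905]],"twist":[0,0,0,0,0,0,0,0,0,0]}' 0 && python3 -m crank '{"translation":[[0,0,0],[0,0,0],[0,0,0],[0,0,0],[0,0,0],[0,0,0],[0,0,0],[0,0,0],[0,0,0],[0,0,0],[0,0,0],[0,0,0]],"twist":[0,0,0,0,0,0,0,0,0,0,0,0]}' 255 45; python3 -c "
from bench import bot
s=bot.get_state(); print(s['eef_pos'],s['force'],s['moment'])"
```

```text
time: 15.77
eef_pos: [0.6005, -0.2094, 0.1195]
ee_rot: [3.135, -0.195, 0.001]
force: [-0.2, -0.5, -0.3]
gripper_width: 1.002
grip_force: 0.0
time: 16.77
eef_pos: [0.6002, -0.2095, 0.119]
ee_rot: [3.135, -0.195, -0.0]
force: [-0.7, -0.8, 2.5]
gripper_width: 0.589
grip_force: 44.9
[ 0.60017296 -0.20948093  0.11898713] [-0.69405899 -0.82226057  2.49440393] [-0.3331275   0.2555197   0.05287107]
```

```bash
python3 -m crank '{"translation":[[0,0,0],[0,0,0],[0,0,0],[0,0,0],[0,0,0],[0,0,0],[0,0,0.0001],[0,0,0.0002],[0,0,0.0003],[0,0,0.0003]],"twist":[0.03,0.08,0.13,0.18,0.23,0.28,0.33,0.38,0.4,0.4]}'; python3 -c "
from bench import bot
s=bot.get_state(); print(s['eef_pos'],s['force'],s['moment'])"
```

```text
time: 17.6
eef_pos: [0.6003, -0.2093, 0.1191]
ee_rot: [-3.111, -0.432, -0.0]
force: [0.6, -0.8, -0.2]
gripper_width: 0.592
grip_force: 44.9
[ 0.60025574 -0.20931347  0.11911093] [ 0.57658691 -0.84261708 -0.24797353] [-0.12700755 -0.28671347  0.07404093]
```

```bash
python3 -m crank '{"translation":[[0,0,0.0003],[0,0,0.0006],[0,0,0.001],[0,0,0.0013],[0,0,0.0016],[0,0,0.0019],[0,0,0.0022],[0,0,0.0026],[0,0,0.0029],[0,0,0.0032],[0,0,0.0032]],"twist":[0.1,0.2,0.3,0.4,0.5,0.6,0.7,0.8,0.9,1.0,1.0]}'; python3 - <<'E'
from h import *
s=bot.get_state(); print(s['eef_pos'],s['force'],s['moment'],s['joint_positions'][6],s['ee_rot'])
grab('scene','s7'); 
E
```

```text
time: 18.52
eef_pos: [0.6, -0.2093, 0.1222]
ee_rot: [-2.52, -1.875, 0.0]
force: [-0.2, 0.0, -0.5]
gripper_width: 0.593
grip_force: 44.9
[ 0.60002995 -0.20928494  0.12223504] [-0.17217039  0.01685808 -0.54035117] [ 0.0259016  -0.02964528 -0.04475061] -0.2731805416298357 [-2.51998049e+00 -1.87495846e+00  1.42647196e-04]
```

```bash
python3 -m crank '{"translation":[[0,0,0.0003],[0,0,0.0006],[0,0,0.001],[0,0,0.0013],[0,0,0.0016],[0,0,0.0019],[0,0,0.0022],[0,0,0.0026],[0,0,0.0029],[0,0,0.0032],[0,0,0.0035],[0,0,0.0038],[0,0,0.0042],[0,0,0.0045],[0,0,0.0048],[0,0,0.005],[0,0,0.0052],[0,0,0.0054],[0,0,0.0054]],"twist":[0.1,0.2,0.3,0.4,0.5,0.6,0.7,0.8,0.9,1.0,1.1,1.2,1.3,1.4,1.5,1.6,1.7,1.8,1.8]}'; python3 - <<'E'
from h import *
s=bot.get_state(); print(s['eef_pos'],s['force'],s['moment'],s['joint_positions'][6],s['ee_rot'])
E
```

```text
time: 20.15
eef_pos: [0.5998, -0.2094, 0.1274]
ee_rot: [-0.102, -3.139, -0.0]
force: [-1.2, -1.4, 0.2]
gripper_width: 0.587
grip_force: 44.9
[ 0.5998067  -0.20943528  0.12738322] [-1.21480958 -1.38700893  0.19609247] [-0.31160695  0.12203999  0.04951394] 1.3158607136149412 [-1.02402324e-01 -3.13882950e+00 -2.54539857e-04]
```

Turned 3.2 rad in all. I test the release with a small lift.

```bash
python3 -m crank '{"translation":[[0,0,0.0004],[0,0,0.0008],[0,0,0.0012],[0,0,0.0016],[0,0,0.002],[0,0,0.002]],"twist":[0,0,0,0,0,0]}'; python3 - <<'E'
from h import *
s=bot.get_state(); print(s['eef_pos'],s['force'],s['moment'])
E
```

```text
time: 20.65
eef_pos: [0.6002, -0.2093, 0.13]
ee_rot: [0.105, 3.14, -0.0]
force: [-1.5, 0.3, -1.3]
gripper_width: 0.59
grip_force: 44.9
[ 0.60021056 -0.20926264  0.12996407] [-1.5016023   0.2635986  -1.34793176] [-0.03636166  0.16382892 -0.01354187]
```

```bash
python3 -m crank '{"translation":[[0,0,0.0005],[0,0,0.001],[0,0,0.0015],[0,0,0.002],[0,0,0.0025],[0,0,0.003],[0,0,0.003],[0,0,0.003]],"twist":[0,0,0,0,0,0,0,0]}'; python3 - <<'E'
from h import *
s=bot.get_state(); print(s['eef_pos'],s['force'],s['moment'])
E
```

```text
time: 21.32
eef_pos: [0.6002, -0.2094, 0.1329]
ee_rot: [0.103, 3.14, -0.0]
force: [-1.9, -0.3, -0.3]
gripper_width: 0.589
grip_force: 44.9
[ 0.60018858 -0.20938587  0.13287476] [-1.89468991 -0.31653025 -0.26436005] [-0.04689424  0.25013846 -0.02422812]
```

Only the cap's weight shows, so it is free. I lift it to about 17 mm above the rim.

```bash
python3 -m crank '{"translation":[[0,0,0.001],[0,0,0.003],[0,0,0.006],[0,0,0.01],[0,0,0.014],[0,0,0.018],[0,0,0.021],[0,0,0.0235],[0,0,0.025],[0,0,0.025],[0,0,0.025],[0,0,0.025]],"twist":[0,0,0,0,0,0,0,0,0,0,0,0]}'; python3 - <<'E'
from h import *
s=bot.get_state(); print(s['eef_pos'],s['force'],s['moment'])
a=grab('scene','s8')['frame'];b=grab('wrist','w8')['frame']
o=np.hstack([cv2.resize(a[200:350,150:350],(400,300),interpolation=cv2.INTER_CUBIC),cv2.resize(b,(400,300),interpolation=cv2.INTER_AREA)]); cv2.imwrite('pics/v8.png',o[:,:,::-1])
E
```

```text
time: 22.32
eef_pos: [0.6001, -0.2093, 0.1576]
ee_rot: [-0.103, -3.14, 0.0]
force: [-0.2, 0.5, -0.8]
gripper_width: 0.593
grip_force: 44.9
[ 0.60007184 -0.20934228  0.15762584] [-0.19227456  0.52331176 -0.80578213] [ 0.08640781 -0.11328486 -0.03487321]
```

View pics/v8.png

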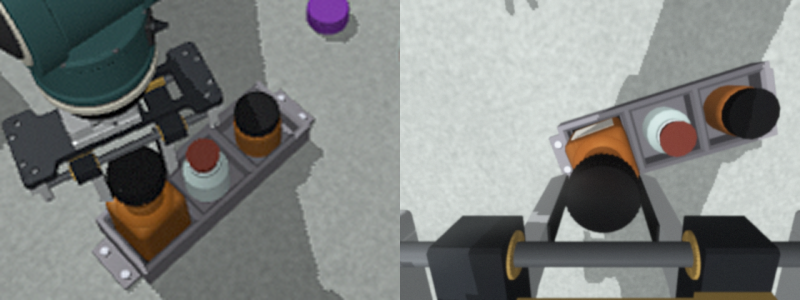

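The scene crop shows the cap held over the neck and the jar in its pocket. I check that the jar is still fully down, and look at the bright patch by the pocket.

```bash
python3 - <<'E'
from h import *
a=np.radians(14.6);e=np.array([np.cos(a),np.sin(a)]);n=np.array([-e[1],e[0]]);c=np.array([.6000,-.2093])
out=[]
for k,(x0,y0,w,h) in {'s8':(180,255,90,100),'w8':(200,150,140,150)}.items():
    im=load(k); f=im['frame'][:,:,::-1].copy()[y0:y0+h,x0:x0+w]; s=600/h*0.9; f=cv2.resize(f,None,fx=s,fy=s,interpolation=cv2.INTER_CUBIC)
    for z,h2,col in((.086,.032,(0,255,0)),(.034,.0375,(255,0,0))):
        p=np.array([proj(im,[*(c+h2*(i*e+j*n)),z]) for i,j in((1,1),(1,-1),(-1,-1),(-1,1))])
        cv2.polylines(f,[((p-[x0,y0]+.5)*s).astype(int)],True,col,1)
    q=np.array([proj(im,[*(c+.021*(np.cos(t)*e+np.sin(t)*n)),.117]) for t in np.linspace(0,6.28,40)])
    cv2.polylines(f,[((q-[x0,y0]+.5)*s).astype(int)],True,(0,255,255),1)
    out.append(f[:540,:390] if k=='w8' else f[:540,:400])
cv2.imwrite('pics/v9.png',np.hstack(out))
E
```

```text
(no output)
```

View pics/v9.png

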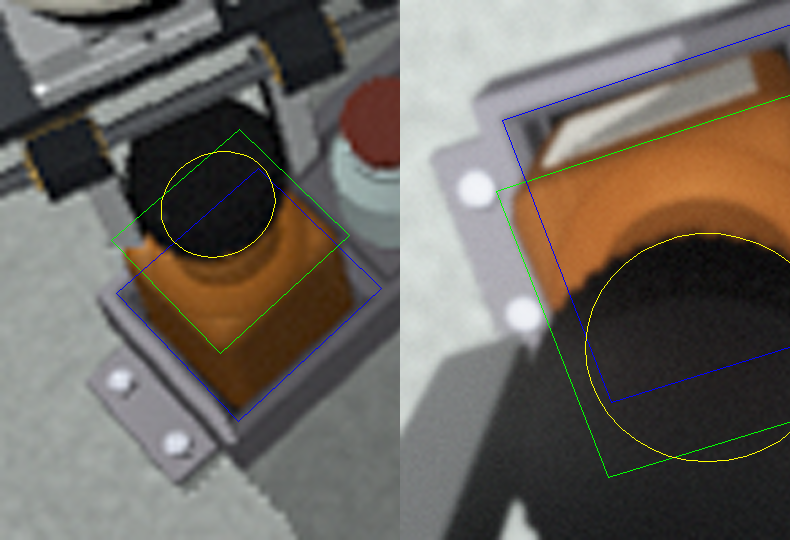

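The overlay matches a jar that is seated, square and centred. The bright patch is a label on the jar's side. I hand in.

```bash
python3 -c "
from bench import bot
print(bot.sign_off())"
```

```text
the job is handed in; nothing more can be done
None
```

The job is handed in, with no verdict returned yet: the jar stands fully down in the padded pocket, and its cap, unscrewed about 3.2 rad, is held level and centred about 17 mm above the open mouth.

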